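Slacken a plaster-mould clamp

ROBOT

A 6-joint arm with a two-finger parallel gripper is mounted at the origin on the work surface. World frame = base frame: x ahead of the robot, y to its left, z up, the work surface at z = 0. Lengths are in m, angles in rad, forces in N, time in s.
With the tool pointing down it reaches from about 0.275 to 0.725 m from the base axis. Payload 5.6 kg.
Tool frame: the origin (TCP) lies midway between the tips of the shut fingers; the grasp point (between the pads) lies 19 mm behind it; z points along the fingers, y is the line along which they close (so a half turn about z gives the same grasp; the last joint's range is limited). The gripper opens to 85 mm and grips with 20 to 120 N. Pads are 22 mm wide; open, the fingers measure 114 mm over their backs; the gripper's body (76 mm by 85 mm) begins 54 mm behind the grasp point. The pads swing forward as they close: fully open they stand 13 mm farther back than shut.
Start: joints at [-0.847, 0.255, 0.108, 0, -1.424, -0.285], TCP at [0.234, -0.498, 0.231] pointing down, gripper open.
Joint ranges: [-2.95, 2.95], [-1.21, 1.97], [-1.09, 1.5], [-2.87, 1.71], [-2.94, -0.07], [-3.05, 3.05]. Speed limits (rad/s): [2.57, 2.57, 3.14, 3.14, 3.14, 3.14].

INTERFACE

Orientations are given as a unit quaternion [x, y, z, w].
In Python, from bench import r, viewer, workorder gives the robot as it stands.
- The arm moves only by the tool move_arm, never from a script. Its argument "series" is one flat list of numbers, 6 for each row, row after row: the shift along the world's x, y, z in cm, then the turn, a rotation vector about the world's x, y, z in degrees. In form: [dx, dy, dz, ax, ay, az, dx, dy, dz, ax, ay, az, ...]. A call has 1 to 8 rows; each row shifts and turns the commanded pose from where the row before left it; what a row does not reach is not made up. A row lasts 1/10 s, in which the tool goes at most 50 mm and 8.59 degrees, less where a joint would pass 70% of its speed; a pose out of reach is approached as far as the arm can. A call is refused whole if a number of a shift passes 5 or a number of a turn 8.59, either way. A call with a gripper value outside its range is refused whole. "grip" is the closure, from -1 (fully open) to 1 (shut), set as the call begins (left out, the last holds). The fingers move at their own pace and stop on an object; the grip force is fixed at half the most. Time passes only in rows, so rows that do not move let the fingers close. It gives the time, the measured TCP pose, the force, the opening and the grip force at its end, in the units of the state.
- r.sense(): the state, without advancing time (a new reading comes with each control period).
- viewer.get_image(name): name is "scene" or "top" or "wrist"; returns the picture (420x560x3 uint8, red, green, blue); there is no depth.
- viewer.camera_model(name): a dict with "fov_y" (degrees; the focal length in pixels is half the picture's height over the tangent of half this angle, whatever the lens; pixels are square), "cx", "cy" (the principal point, pixels), "R" (3x3) and "t" (3): a world point X has camera coordinates R X + t. Camera axes: x right, y down, z forward; pixel columns grow to the right and rows downward; lengths in m; the calibration is good to about 2 mm. A picture is of the moment at which its call begins: read the wrist's pose just before it. camera_model takes no time and is no camera call; for the wrist camera it gives the pose at the moment of the call.
- workorder.close_job(): hands the job in; it is judged then, once.
The state is a dict: "time": time; "q": joint angles; "joint_vel": joint speeds; "tau": joint torques, N m; "ee_pos": TCP position; "eef_rot": TCP orientation; "force": force on the tool from outside, world axes, zero at the start; "wrist_torque": the same for the moment, N m; "width": opening from 0.0 (shut) to 1.0 (fully open); "grasp_force": force on a finger pad.
Only numpy, scipy, OpenCV 4.12 (cv2) and the standard library are available. Lean on these libraries where they do the work, as an engineer would, in place of code of your own. Each camera call takes 0.05 s, during which the arm holds its last target. There are 200 camera calls.

TASK

Free the clamp on the plaster mould: with a fingertip on its knurled rim, roll the big hand wheel anticlockwise (seen from above) two full turns from where it stands, to within a quarter turn, and only then push the end of the steel strap aside, away from the robot, until the strap no longer lies over the mould. Leave the strap's small pivot nut unturned, do not shift, tip or lift the mould, leave the other things on the table where they are, and finish with the hand clear.

Things in the scene. Friction and masses are not known exactly. Their poses are not given: they have to be found in the camera images.
- clamp: Mould clamp fixed to the table: plywood board 130 x 220 mm, 20 mm thick, with two upright threaded rods. Origin: centre of its underside. In its frame (z up) the hand wheel's rod stands at (0, -60) mm, 12 mm thick, top 150 mm above the table; the strap's pivot rod at (0, +60) mm, top at 128 mm; the mould midway between. Its +x side faces roughly away from the robot.
- wheel_mid (a point): Centre of the big knurled aluminium hand wheel, on its upright axis, half-way up its rim. Solid disc 100 mm across, 20 mm thick, too wide to pinch; 30 upright ridges 3 mm proud round the rim. When tight its underside is 101 mm above the table, 1 mm above the strap; it rises 3 mm per turn anticlockwise. A 32 mm hub stands 4 mm over its top, then a 20 mm nut, 9 mm high, and the fixed rod.
- wheel_bar (a point): Middle of a low dark bar (24 x 5 mm, under 3 mm high) on the wheel's flat top, 32 mm from the axis, running from the hub outward. It turns with the wheel; when tight it points along the strap towards the strap's free end.
- wheel (a joint): Angle of the hand wheel, rad. 0 = tight (as at the start, a dead stop clockwise), growing anticlockwise seen from above; two full turns = 12.57. It stays where it is left; turning it takes about 0.07 N m (1.5 N at the rim). It can turn on past two turns.
- strap_end (a point): Middle of the strap's free end, at half thickness. Flat steel bar 26 mm wide, 8 mm thick (underside 92 mm above the table), from its pivot over the mould and under the wheel to this end, 210 mm from the pivot axis. The last 40 mm stick out past the wheel's rim with nothing taller than 50 mm within 55 mm of them. A notch open to the clamp's -x side lets it leave the wheel's rod.
- strap_pivot (a point): On the upright axis about which the strap swings, at the strap's mid thickness.
- strap (a joint): Angle of the strap, rad. 0 = under the hand wheel, along the clamp's -y from the pivot; grows as the free end swings to the clamp's +x side (anticlockwise seen from above), stop at 1.5. From 1.0 on it is clear of the mould. It stays where it is left; about 1 N at its end moves it. The wheel does not lock it, but it must stay under 0.2 until the wheel is slack.
- pivotnut_mid (a point): Centre of the small knurled aluminium nut over the strap's pivot, 34 mm across, 14 mm thick, underside 100 mm above the table. To be left alone.
- pivotnut (a joint): Angle of the small pivot nut, rad, 0 at the start; turns easily. To be left alone.
- mould: White two-part plaster mould, an upright cylinder 74 mm across, 70 mm high, standing loose on the clamp's board under the strap with 2 mm to spare. Origin: centre of its underside.
- cutters: Bystander: nest of round steel ring cutters, 92 mm across, 28 mm high. Origin: centre of its underside.
- bowl: Bystander: terracotta bowl, 100 mm across, 38 mm high. Origin: centre of its underside.
- toolpot: Bystander: white pot 72 mm across, 85 mm high, with modelling tools reaching up to 175 mm. Origin: centre of its underside.
- jar: Bystander: amber jar with a white cap, 68 mm across, 85 mm high. Origin: centre of its underside.
- lath: Bystander: flat wooden lath 28 x 200 x 8 mm, long along its y. Origin: centre of its underside.
- stamp: Bystander: small turned wooden stamp, 36 mm across, 46 mm high, standing. Origin: centre of its underside.
There are look-alikes about, which are no part of the job. Leave any green or yellow look-alike of the mould alone.

How it is judged:
On the way, in this order (a step that is already met when the one before it is completed fails the run):
1. the hand wheel has been backed off two full turns, to within a quarter turn (value of joint wheel between 10.9 and 14.24 rad), for 0.2 s.
2. the strap has been pushed clear of the mould (value of joint strap above 0.98 rad), for 0.2 s.
At the end, for the whole second after the job is handed in: The hand wheel stands two turns (12.57 rad) from tight, within about a quarter turn (10.9 to 14.24 rad), the strap is swung at least 0.98 rad from its closed place, both at rest, and the mould stands upright on the board, within 16 mm of midway between the rods (all of step 1 and value of joint strap above 0.98 rad and velocity of joint strap between -0.05 and 0.05 rad/s and velocity of joint wheel between -0.05 and 0.05 rad/s and z of mould in the frame of clamp below 0.025 m and angle between mould's own z axis and vertical below 0.1 rad and horizontal distance between mould and clamp below 0.016 m); the robot touches nothing.
It fails at once if the strap is pushed aside while the hand wheel is still tight (value of joint strap above 0.2 rad and value of joint wheel below 10.9 rad).
It fails at once if the wheel is turned too far (value of joint wheel above 14.24 rad).
It fails at once if the small pivot nut is turned (value of joint pivotnut above 0.4 rad or value of joint pivotnut below -0.4 rad).
It fails at once if the mould is shifted, tipped or lifted (distance of mould from where it was at the start of the episode above 0.012 m or angle between mould's own z axis and vertical above 0.15 rad).
It fails at once if a bystander is moved or lifted (distance of any of cutters, bowl, toolpot, jar, lath, stamp from where it was at the start of the episode above 0.03 m).
It also fails if it takes over 64 s, if anything falls off the work surface, if the arm or the gripper's body presses on something with over 40 N, if the wrist force passes 120 N, or if a joint passes its speed limit or range.

## Working session

There is one attempt and no reset: what is moved stays moved. The work goes in short steps, Python scripts to look and compute and a tool call to move; the robot and the scene stay as the last step left them, time stands still between calls to the robot, and variables do not carry over. Pictures are saved under pics/ and viewed, at most 10 in all, crops included, and the job is handed in when it is done.

Besides the shell and the picture viewer there is one more tool, called after "Request:" as a command line: name --argument value ..., lists and objects as JSON in quotes. move_arm: Moves the arm, as the interface text tells. Its arguments: {"type":"object","properties":{"series":{"type":"array","items":{"type":"number"}},"grip":{"type":"number"}},"required":["series"]}

```bash
mkdir -p pics; cat > h.py <<'E'
from bench import r, viewer, workorder
import numpy as np, cv2
def K(m): 
    f=210/np.tan(np.radians(m["fov_y"])/2); return f,m["cx"],m["cy"]
def ray(m,p):
    f,cx,cy=K(m); R=np.array(m["R"]); t=np.array(m["t"])
    return -R.T@t, R.T@np.array([(p[0]-cx)/f,(p[1]-cy)/f,1])
def onz(m,p,z):
    c,d=ray(m,p); return c+d*(z-c[2])/d[2]
def tri(obs):
    A=np.zeros((3,3));b=np.zeros(3)
    for m,p in obs:
        c,d=ray(m,p); d=d/np.linalg.norm(d); P=np.eye(3)-np.outer(d,d); A+=P;b+=P@c
    return np.linalg.solve(A,b)
def proj(m,X):
    f,cx,cy=K(m); c=np.array(m["R"])@X+np.array(m["t"]); return c[:2]/c[2]*f+[cx,cy]
def save(n,im): cv2.imwrite("pics/"+n+".png",im[:,:,::-1])
E
python3 - <<'E'
from h import *
for n in("scene","top"):
    im=viewer.get_image(n); save(n,im); m=viewer.camera_model(n); print(n,m)
a=cv2.imread("pics/scene.png");b=cv2.imread("pics/top.png")
print(r.sense())
E
```

```text
scene {'fov_y': 54.071574663186055, 'cx': 280.7701639536644, 'cy': 210.0807132055183, 'R': array([[-0.13422969,  0.99092083, -0.00763548],
       [ 0.84263606,  0.11008148, -0.5271115 ],
       [-0.52148524, -0.07718795, -0.84976183]]), 't': array([ 0.03920688, -0.40691337,  1.20890098])}
top {'fov_y': 48.51716332285886, 'cx': 282.91642222589684, 'cy': 212.16347053742902, 'R': array([[-0.0244368 , -0.9996803 ,  0.00649181],
       [-0.9974115 ,  0.02394104, -0.0678021 ],
       [ 0.067625  , -0.00813188, -0.99767767]]), 't': array([0.0448026 , 0.55251693, 1.11038345])}
{'time': 0.1, 'q': array([-8.47386614e-01,  2.55706953e-01,  1.07156044e-01, -4.09335472e-04,
       -1.42391812e+00, -2.84611619e-01]), 'joint_vel': array([ 2.63064994e-04, -1.67451879e-03,  3.19098253e-03, -1.25742888e-04,
       -8.06857489e-05,  2.82886890e-04]), 'tau': array([-5.75084254e-03, -3.87602484e+01,  2.38470376e+01,  5.37816927e+00,
       -3.85785432e-03, -1.15771985e-05]), 'ee_pos': array([ 0.23353543, -0.49747474,  0.23048686]), 'eef_rot': array([-2.17613634e-01,  9.76034613e-01,  8.30119473e-04, -2.26642507e-04]), 'force': array([ 0.00055709, -0.11444371, -0.15666608]), 'wrist_torque': array([-0.02163113, -0.05481978,  0.00989437]), 'grasp_force': 0.0, 'width': 0.9986190661284259}
```

View pics/top.png

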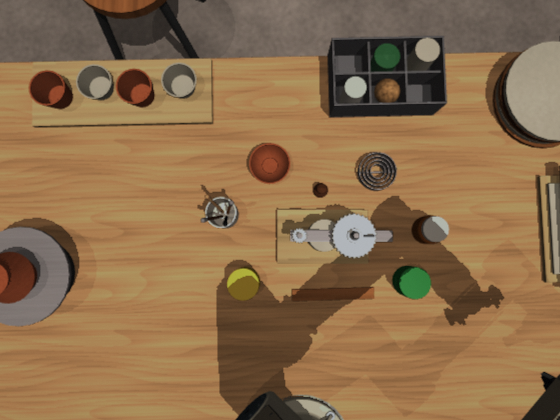

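View pics/scene.png

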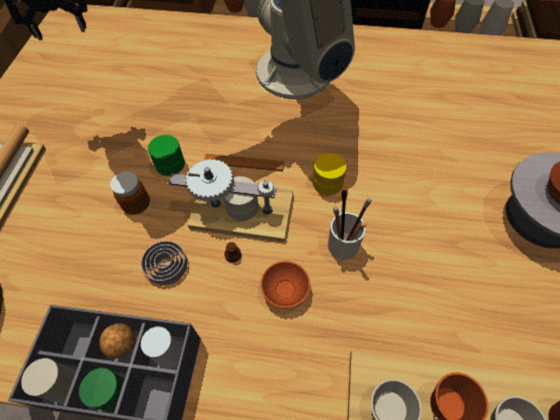

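```bash
python3 - <<'E'
import cv2,numpy as np
a=cv2.imread("pics/scene.png")[130:250,110:310];b=cv2.imread("pics/top.png")[180:310,260:460]
a=cv2.resize(a,(800,480)[:2],interpolation=cv2.INTER_CUBIC)[:, :];b=cv2.resize(b,(800,520),interpolation=cv2.INTER_CUBIC)
a=cv2.resize(a,(500,300));b=cv2.resize(b,(460,299))
cv2.imwrite("pics/c1.png",np.vstack([cv2.resize(cv2.imread("pics/scene.png")[150:225,150:300],(600,300),interpolation=cv2.INTER_CUBIC),cv2.resize(cv2.imread("pics/top.png")[200:275,270:420],(600,300),interpolation=cv2.INTER_CUBIC)]))
E
```

```text
(no output)
```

View pics/c1.png

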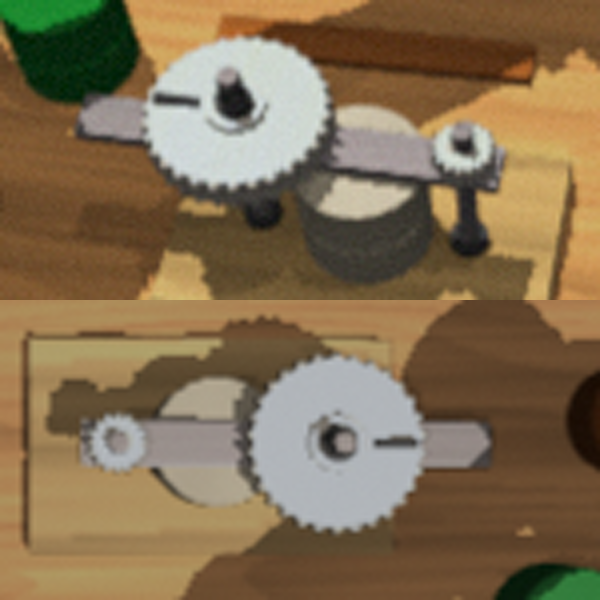

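The single big wheel (top 354,236; scene 210,178) with the bar towards the strap end (top 393,236; scene 170,180), the small pivot nut (top 299,236; scene 266,187), and the grey-white mould under the strap (top ~324,236). The green (412,283) and yellow (243,284) cylinders are look-alikes to be left alone.

```bash
python3 - <<'E'
from h import *
ms=viewer.camera_model("scene");mt=viewer.camera_model("top")
def wheel(f,box):
    im=cv2.imread(f); x0,y0,x1,y1=box; g=im[y0:y1,x0:x1]
    mask=((g.min(2)>150)&(g.max(2).astype(int)-g.min(2)<32)).astype(np.uint8)
    mask=cv2.morphologyEx(mask,cv2.MORPH_OPEN,np.ones((5,5)))
    c=max(cv2.findContours(mask,0,2)[0],key=cv2.contourArea); e=cv2.fitEllipse(cv2.convexHull(c)); 
    return (e[0][0]+x0,e[0][1]+y0),e[1]
ws,ss=wheel("pics/scene.png",(180,150,240,205)); wt,st=wheel("pics/top.png",(325,205,382,268))
print(ws,ss,wt,st)
W=tri([(ms,ws),(mt,wt)]);print("wheel",W, onz(mt,wt,.121),onz(ms,ws,.121))
N=tri([(ms,(265.5,187)),(mt,(299.5,235.5))]);print("nut",N,onz(mt,(299.5,235.5),.114))
B=tri([(ms,(194,175)),(mt,(368.75,235.25))]);print("bar",B)
E_=tri([(ms,(170,180.5)),(mt,(392.7,236.2))]);print("end",E_,onz(mt,(392.7,236.2),.1))
for n,p,z in [("jar",(434,228),.085),("green",(412,283),.07),("yellow",(243,284),.07),("stamp",(320,189),.04),("cut",(377,170),.028),("bowl",(269,162),.038),("pot",(221,212),.085),("tools",(205,190),.17),("lathL",(292,295),.008),("lathR",(374,294),.008)]: print(n,onz(mt,p,z))
E
```

```text
(208.78061866760254, 177.60326957702637) (35.94906997680664, 45.60223388671875) (353.81046867370605, 235.44535636901855) (42.19880294799805, 42.51473617553711)
wheel [ 0.49171639 -0.12353226  0.11736802] [ 0.49150336 -0.12223154  0.121     ] [ 0.49433783 -0.12310709  0.121     ]
nut [ 0.49452088 -0.00364369  0.10915586] [ 0.4944041  -0.00319884  0.114     ]
bar [ 0.49118986 -0.15543879  0.12027119]
end [ 0.48819698 -0.21651241  0.08571985] [ 0.48798496 -0.21281306  0.1       ]
jar [ 0.50450374 -0.31146609  0.085     ]
green [ 0.38012525 -0.26005871  0.07      ]
yellow [0.38752928 0.1271153  0.07      ]
stamp [ 0.60524612 -0.05822903  0.04      ]
cut [ 0.64960423 -0.19869272  0.028     ]
bowl [0.67346525 0.06198489 0.038     ]
pot [0.55269742 0.17295061 0.085     ]
tools [0.59378018 0.19520891 0.17      ]
lathL [0.3530415  0.01427986 0.008     ]
lathR [ 0.3504478  -0.18416846  0.008     ]
```

Request:
move_arm --series '[1.5,3.5,0,0,0,-7.1,1.5,3.5,0,0,0,-7.1,1.5,3.5,0,0,0,-7.1,1.5,3.5,0,0,0,-7.1,1.5,3.5,0,0,0,-7.1,1.5,3.5,0,0,0,-7.1]' --grip 1

```text
time: 0.7
ee_pos: [0.3238, -0.2863, 0.231]
eef_rot: [0.154, 0.988, 0.0, -0.0]
force: [1.4, -1.0, -0.4]
width: 0.001
grasp_force: 0.0
```

Request:
move_arm --series '[1.5,3.5,0,0,0,-7.1,1.5,3.5,0,0,0,-7.1,1.5,3.5,0,0,0,-7.1,1.5,3.5,0,0,0,-7.1,1.5,3.5,0,0,0,-7.1,1.5,3.5,0,0,0,-7.1,0,0,0,0,0,0]'

```text
time: 1.4
ee_pos: [0.4146, -0.0748, 0.2307]
eef_rot: [0.501, 0.866, 0.0, -0.001]
force: [-0.9, 0.0, -0.2]
width: 0.004
grasp_force: 0.0
```

```bash
python3 - <<'E'
from h import *
s=r.sense(); print(s['time'],s['q'],s['ee_pos'],s['eef_rot'],s['width'])
save("w1",viewer.get_image("wrist"))
E
```

```text
1.4 [ 1.95919039e-01 -2.26076945e-03 -1.92922887e-01 -9.11799408e-04
 -1.38069617e+00 -2.81506078e+00] [ 0.41462163 -0.07479298  0.23070541] [ 5.00571575e-01  8.65694992e-01  1.51234926e-04 -5.06438085e-04] 0.003911723446970006
```

View pics/w1.png

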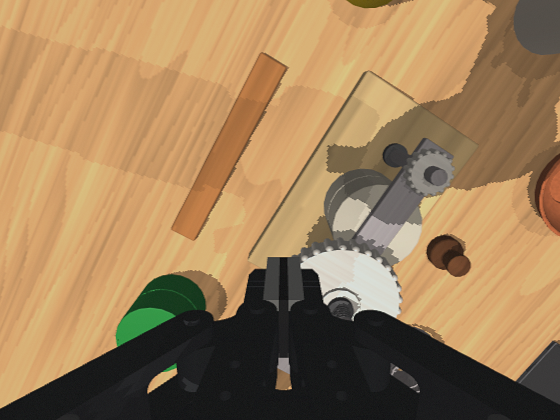

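The wrist view shows the shut fingertips at (285,265), left of the wheel's rim (350,290), with pivot nut at (430,172) well away. Going down beside the rim.

Request:
move_arm --series '[0,0,-2.5,0,0,0,0,0,-2.5,0,0,0,0,0,-2.5,0,0,0,0,0,-2.5,0,0,0,0,0,-2.3,0,0,0,0,0,0,0,0,0,1.2,-0.7,0,0,0,0,0,0,0,0,0,0]'

```text
time: 2.25
ee_pos: [0.428, -0.0859, 0.1097]
eef_rot: [0.5, 0.866, 0.0, 0.001]
force: [0.9, -0.6, -0.7]
width: 0.0
grasp_force: 0.0
```

Request:
move_arm --series '[0.35,-0.2,0,0,0,0,0,0,0,0,0,0]'

```text
time: 2.45
ee_pos: [0.43, -0.0872, 0.109]
eef_rot: [0.501, 0.866, 0.0, 0.001]
force: [0.1, -0.1, 0.5]
width: -0.0
grasp_force: 0.0
```

Request:
move_arm --series '[0.26,-0.15,0,0,0,0,0,0,0,0,0,0]'

```text
time: 2.65
ee_pos: [0.4321, -0.0885, 0.1085]
eef_rot: [0.5, 0.866, 0.0, 0.0]
force: [0.4, -0.5, 0.2]
width: -0.0
grasp_force: 0.0
```

Request:
move_arm --series '[0.26,-0.15,0,0,0,0,0,0,0,0,0,0]'

```text
time: 2.85
ee_pos: [0.4346, -0.09, 0.1083]
eef_rot: [0.5, 0.866, -0.0, 0.0]
force: [-0.1, -1.3, 0.4]
width: 0.002
grasp_force: 0.0
```

Request:
move_arm --series '[0.26,-0.15,0,0,0,0,0,0,0,0,0,0]'

```text
time: 3.05
ee_pos: [0.4373, -0.0915, 0.1083]
eef_rot: [0.5, 0.866, -0.0, 0.0]
force: [-0.9, 0.1, -0.6]
width: 0.001
grasp_force: 0.0
```

Request:
move_arm --series '[0.26,-0.15,0,0,0,0,0,0,0,0,0,0]'

```text
time: 3.25
ee_pos: [0.439, -0.0927, 0.108]
eef_rot: [0.501, 0.866, -0.0, -0.001]
force: [-2.2, 1.9, 1.1]
width: -0.001
grasp_force: 1.3
```

Request:
move_arm --series '[0.17,-0.1,0,0,0,0,0,0,0,0,0,0]'

```text
time: 3.45
ee_pos: [0.4393, -0.093, 0.1077]
eef_rot: [0.501, 0.866, -0.0, -0.002]
force: [-6.9, 5.5, 3.9]
width: 0.0
grasp_force: 4.3
```

Request:
move_arm --series '[0.09,-0.05,0,0,0,0,0,0,0,0,0,0]'

```text
time: 3.65
ee_pos: [0.4394, -0.0931, 0.1075]
eef_rot: [0.501, 0.866, -0.0, -0.003]
force: [-10.5, 7.5, 6.4]
width: -0.003
grasp_force: 6.0
```

```bash
cat > orb.py <<'E'
import numpy as np,sys
def orb(a,n=8,s=8,R=5.78):
    for i in range(n):
        p,q=np.radians([a+i*s,a+(i+1)*s]); print(a+(i+1)*s,np.round(R*(np.cos(q)-np.cos(p)),2),np.round(R*(np.sin(q)-np.sin(p)),2))
E
python3 -c "
from orb import *
orb(150,30)"
```

```text
158 -0.35 -0.72
166 -0.25 -0.77
174 -0.14 -0.79
182 -0.03 -0.81
190 0.08 -0.8
198 0.2 -0.78
206 0.3 -0.75
214 0.4 -0.7
222 0.5 -0.64
230 0.58 -0.56
238 0.65 -0.47
246 0.71 -0.38
254 0.76 -0.28
262 0.79 -0.17
270 0.8 -0.06
278 0.8 0.06
286 0.79 0.17
294 0.76 0.28
302 0.71 0.38
310 0.65 0.47
318 0.58 0.56
326 0.5 0.64
334 0.4 0.7
342 0.3 0.75
350 0.2 0.78
358 0.08 0.8
366 -0.03 0.81
374 -0.14 0.79
382 -0.25 0.77
390 -0.35 0.72
```

Request:
move_arm --series '[-0.35,-0.72,0,0,0,8,-0.25,-0.77,0,0,0,8,-0.14,-0.79,0,0,0,8,-0.03,-0.81,0,0,0,8]'

```text
time: 4.05
ee_pos: [0.4313, -0.1253, 0.1078]
eef_rot: [0.24, 0.971, -0.0, -0.003]
force: [-9.3, 1.4, 6.5]
width: 0.001
grasp_force: 4.4
```

```bash
python3 - <<'E'
from h import *
s=r.sense(); print(s['time'],s['q'],s['force'],s['wrist_torque'])
a=viewer.get_image("scene");b=viewer.get_image("top")
a=cv2.resize(a[150:225,150:300],(600,300),interpolation=2);b=cv2.resize(b[200:275,270:420],(600,300),interpolation=2)
save("c2",np.vstack([a,b]))
E
```

```text
4.05 [ 6.72248703e-02  1.41199526e-01 -3.63145919e-01 -1.16298770e-03
 -1.07235901e+00 -2.12145423e+00] [-9.29871103  1.35530816  6.53462082] [0.85620412 2.98360704 0.1030207 ]
```

View pics/c2.png

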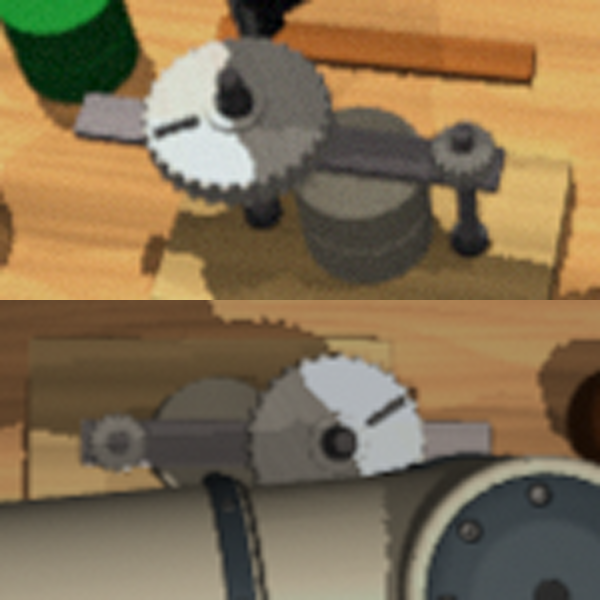

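The scene view shows the bar moved from (176,100) to (176,127) in the crop, i.e. about 30° anticlockwise with no slip. I'll write a bar tracker and go on.

Request:
move_arm --series '[0.08,-0.8,0,0,0,8,0.2,-0.78,0,0,0,8,0.3,-0.75,0,0,0,8,0.4,-0.7,0,0,0,8,0.5,-0.64,0,0,0,8,0.58,-0.56,0,0,0,8]'

```text
time: 4.75
ee_pos: [0.4525, -0.1693, 0.1081]
eef_rot: [-0.176, 0.984, -0.001, -0.003]
force: [-7.0, -4.6, 4.0]
width: 0.001
grasp_force: 4.0
```

```bash
cat > bar.py <<'E'
from h import *
def bar(z=.121,C=(.4935,-.1233)):
    im=cv2.cvtColor(viewer.get_image("scene"),cv2.COLOR_RGB2GRAY).astype(np.float32); m=viewer.camera_model("scene")
    th=np.arange(0,360,2); rr=np.linspace(.024,.040,9)
    P=np.array([[proj(m,np.array([C[0]+q*np.cos(np.radians(t)),C[1]+q*np.sin(np.radians(t)),z])) for q in rr] for t in th]).astype(np.float32)
    v=cv2.remap(im,P[...,0],P[...,1],1).mean(1); w=np.r_[v,v,v]
    loc=np.array([min(w[i+180-8:i+180-5].mean(),w[i+180+6:i+180+9].mean()) for i in range(180)])
    rel=v/loc; o=np.argsort(rel)[:1]
    top=[(int(th[i]),round(float(rel[i]),2)) for i in np.argsort(rel)[:5]]
    s=r.sense(); print("t",s['time'],"F",s['force'].round(1),"pos",s['ee_pos'].round(4),"q6",s['q'][5].round(2)); print("bar world angle",top, "turned from -91:",(top[0][0]+91)%360)
if __name__=="__main__": bar()
E
python3 bar.py
```

```text
t 4.8 F [-6.6 -7.4  4.6] pos [ 0.4534 -0.1701  0.1081] q6 -1.18
bar world angle [(344, 0.32), (346, 0.37), (342, 0.38), (340, 0.53), (348, 0.56)] turned from -91: 75
```

Request:
move_arm --series '[0.65,-0.47,0,0,0,8,0.71,-0.38,0,0,0,8,0.76,-0.28,0,0,0,8,0.79,-0.17,0,0,0,8,0.8,-0.06,0,0,0,8,0.8,0.06,0,0,0,8,0.79,0.17,0.1,0,0,8,0.76,0.28,0,0,0,8]'

```text
time: 5.6
ee_pos: [0.5161, -0.179, 0.1093]
eef_rot: [-0.671, 0.742, -0.002, -0.002]
force: [2.7, -8.9, -4.6]
width: 0.001
grasp_force: 4.6
```

```bash
python3 bar.py
```

```text
t 5.65 F [ 3.9 -8.6 -3.5] pos [ 0.5174 -0.1785  0.1093] q6 -0.05
bar world angle [(54, 0.36), (52, 0.39), (56, 0.46), (50, 0.55), (58, 0.68)] turned from -91: 145
```

Request:
move_arm --series '[0.71,0.38,0,0,0,8,0.65,0.47,0,0,0,8,0.58,0.56,0,0,0,8,0.5,0.64,0,0,0,8,0.4,0.7,0,0,0,8,0.3,0.75,0,0,0,8,0.2,0.78,0,0,0,8,0.08,0.8,0,0,0,8]'

```text
time: 6.45
ee_pos: [0.5529, -0.1259, 0.1099]
eef_rot: [0.962, -0.273, 0.003, 0.0]
force: [5.8, -3.3, -3.4]
width: -0.0
grasp_force: 3.2
```

```bash
python3 bar.py; python3 -c "
from orb import *
orb(358,8)"
```

```text
t 6.5 F [ 6.7 -1.3 -3.4] pos [ 0.553  -0.1247  0.1099] q6 0.97
bar world angle [(122, 0.32), (120, 0.35), (124, 0.39), (118, 0.5), (126, 0.57)] turned from -91: 213
366 -0.03 0.81
374 -0.14 0.79
382 -0.25 0.77
390 -0.35 0.72
398 -0.45 0.67
406 -0.54 0.6
414 -0.62 0.52
422 -0.68 0.43
```

Request:
move_arm --series '[-0.03,0.81,0,0,0,8,-0.14,0.79,0,0,0,8,-0.25,0.77,0,0,0,8,-0.35,0.72,0,0,0,8,-0.45,0.67,0,0,0,8,-0.54,0.6,0,0,0,8,-0.62,0.52,0,0,0,8,-0.68,0.43,0,0,0,8]'

```text
time: 7.3
ee_pos: [0.5224, -0.0706, 0.1102]
eef_rot: [0.96, 0.278, 0.004, 0.0]
force: [5.3, 5.0, 1.2]
width: 0.004
grasp_force: 3.3
```

```bash
python3 bar.py
```

```text
t 7.35 F [3.3 6.4 0.1] pos [ 0.5214 -0.07    0.1102] q6 1.98
bar world angle [(260, 0.69), (258, 0.69), (200, 0.72), (262, 0.72), (202, 0.73)] turned from -91: 351
```

Request:
move_arm --series '[0.5,0.9,0,0,0,0,0,0,1.5,0,0,0,0,0,3,0,0,0,0,0,3,0,0,-8.5,0,0,0,0,0,-8.5,0,0,0,0,0,-8.5,0,0,0,0,0,-8.5,0,0,0,0,0,-8.5]'

```text
time: 8.15
ee_pos: [0.5245, -0.0632, 0.1841]
eef_rot: [0.995, -0.096, -0.0, 0.0]
force: [-1.0, -0.8, -0.5]
width: -0.003
grasp_force: 0.0
```

Request:
move_arm --series '[-1.3,-0.3,0,0,0,-8.5,-1.3,-0.3,0,0,0,-8.5,-1.3,-0.3,0,0,0,-8.5,-1.3,-0.3,0,0,0,-8.5,-1.3,-0.3,0,0,0,-8.5,-1.3,-0.3,0,0,0,-8.5,-1.3,-0.3,0,0,0,-8.5,-1.3,-0.3,0,0,0,-8.5]'

```text
time: 8.95
ee_pos: [0.42, -0.0874, 0.1842]
eef_rot: [0.772, -0.636, 0.0, 0.0]
force: [-0.2, -0.1, 0.3]
width: -0.003
grasp_force: 0.0
```

```bash
python3 bar.py; python3 - <<'E'
from h import *
a=viewer.get_image("scene");b=viewer.get_image("top")
a=cv2.resize(a[150:225,150:300],(600,300),interpolation=2);b=cv2.resize(b[200:275,270:420],(600,300),interpolation=2)
save("c3",np.vstack([a,b]))
E
```

```text
t 9.0 F [-2.8 -0.1 -0.6] pos [ 0.4184 -0.0877  0.1843] q6 0.02
bar world angle [(182, 0.35), (180, 0.41), (184, 0.42), (186, 0.57), (178, 0.64)] turned from -91: 273
```

View pics/c3.png

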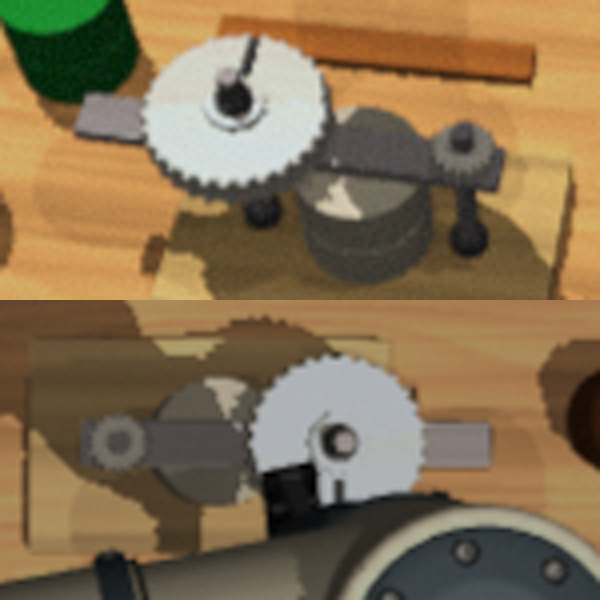

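The views show the bar pointing towards the robot (scene crop 250,55), 273° turned, strap unmoved. Unwinding for the next stroke.

Request:
move_arm --series '[0,0,0,0,0,-8.5,0,0,0,0,0,-8.5,0,0,0,0,0,-8.5,0,0,0,0,0,-8.5,0,0,0,0,0,-8.5,0,0,0,0,0,-8.5,0,0,0,0,0,-8.5,0,0,0,0,0,-8.5]'

```text
time: 9.9
ee_pos: [0.4211, -0.0871, 0.1842]
eef_rot: [-0.286, 0.958, -0.0, -0.0]
force: [-0.4, -0.2, -0.6]
width: -0.003
grasp_force: 0.0
```

Request:
move_arm --series '[0,0,0,0,0,-8.5,0,0,0,0,0,-8.5,0,0,0,0,0,-8.5,0,0,0,0,0,-8.5,0,0,0,0,0,-8.5,0,0,0,0,0,-8.5,0,0,0,0,0,-8.5,0,0,0,0,0,-8.5]'

```text
time: 10.7
ee_pos: [0.4211, -0.0871, 0.1842]
eef_rot: [0.299, 0.954, -0.0, -0.0]
force: [0.7, -0.4, 0.9]
width: -0.004
grasp_force: 0.0
```

Request:
move_arm --series '[0,0,0,0,0,-8.5,0,0,0,0,0,-8.5,0,0,0,0,0,-8.5,0,0,-3.0,0,0,0,0,0,-3.0,0,0,0,0,0,-1.4,0,0,0,0,0,0,0,0,0]'

```text
time: 11.4
ee_pos: [0.4193, -0.0872, 0.1083]
eef_rot: [0.499, 0.866, -0.001, -0.002]
force: [-0.2, -0.6, 0.4]
width: 0.0
grasp_force: 0.0
```

Request:
move_arm --series '[1.7,-0.5,0.2,0,0,0,0,0,0,0,0,0]'

```text
time: 11.6
ee_pos: [0.4382, -0.0922, 0.1127]
eef_rot: [0.5, 0.866, -0.0, -0.0]
force: [-1.6, -0.2, 0.1]
width: -0.0
grasp_force: 0.6
```

Request:
move_arm --series '[0.35,-0.2,0,0,0,0,0,0,0,0,0,0]'

```text
time: 11.8
ee_pos: [0.4397, -0.094, 0.1122]
eef_rot: [0.5, 0.866, -0.0, -0.001]
force: [-4.4, 1.6, 0.1]
width: 0.003
grasp_force: 2.1
```

Request:
move_arm --series '[0.17,-0.1,0,0,0,0,-0.35,-0.72,0,0,0,8,-0.25,-0.77,0,0,0,8,-0.14,-0.79,0,0,0,8,-0.03,-0.81,0,0,0,8,0.08,-0.8,0,0,0,8,0.2,-0.78,0,0,0,8,0.3,-0.75,0,0,0,8]'

```text
time: 12.6
ee_pos: [0.4388, -0.15, 0.1124]
eef_rot: [0.032, 0.999, -0.0, -0.001]
force: [-4.7, 0.0, 0.9]
width: -0.003
grasp_force: 4.3
```

```bash
python3 bar.py
```

```text
t 12.65 F [-6.  -3.7  1.8] pos [ 0.4393 -0.1509  0.1125] q6 -1.64
bar world angle [(228, 0.4), (230, 0.4), (232, 0.52), (226, 0.53), (224, 0.73)] turned from -91: 319
```

Request:
move_arm --series '[0.5,-0.66,0,0,0,8,0.5,-0.64,0,0,0,8,0.58,-0.56,0,0,0,8,0.65,-0.47,0,0,0,8,0.71,-0.38,0,0,0,8,0.76,-0.28,0,0,0,8,0.79,-0.17,0,0,0,8,0.8,-0.06,0,0,0,8]'

```text
time: 13.45
ee_pos: [0.4937, -0.1831, 0.1131]
eef_rot: [-0.502, 0.865, -0.001, -0.0]
force: [-2.0, -2.7, -0.1]
width: -0.001
grasp_force: 2.7
```

```bash
python3 bar.py
```

```text
t 13.5 F [ 0.2 -4.6 -0.4] pos [ 0.495  -0.1831  0.1131] q6 -0.46
bar world angle [(288, 0.35), (290, 0.39), (286, 0.42), (292, 0.52), (284, 0.61)] turned from -91: 19
```

Request:
move_arm --series '[0.8,0.06,0,0,0,8,0.79,0.17,0,0,0,8,0.76,0.28,0,0,0,8,0.71,0.38,0,0,0,8,0.65,0.47,0,0,0,8,0.58,0.56,0,0,0,8,0.5,0.64,0,0,0,8,0.4,0.7,0,0,0,8]'

```text
time: 14.3
ee_pos: [0.5466, -0.1493, 0.1134]
eef_rot: [0.884, -0.468, 0.002, -0.0]
force: [0.0, -1.4, 0.8]
width: -0.002
grasp_force: 0.7
```

```bash
python3 bar.py
```

```text
t 14.35 F [ 1.  -1.3  0.8] pos [ 0.5471 -0.1484  0.1133] q6 0.59
bar world angle [(356, 0.37), (358, 0.41), (354, 0.44), (0, 0.59), (352, 0.59)] turned from -91: 87
```

Request:
move_arm --series '[-0.2,0.1,0,0,0,0,0.3,0.75,0,0,0,8,0.2,0.78,0,0,0,8,0.08,0.8,0,0,0,8,-0.03,0.81,0,0,0,8,-0.14,0.79,0,0,0,8,-0.25,0.77,0,0,0,8,-0.35,0.72,0,0,0,8]'

```text
time: 15.15
ee_pos: [0.5442, -0.0933, 0.1139]
eef_rot: [1.0, -0.0, 0.004, -0.0]
force: [4.6, -0.1, 1.0]
width: -0.002
grasp_force: 2.3
```

```bash
python3 bar.py
```

```text
t 15.2 F [5.  2.5 0.3] pos [ 0.5436 -0.0924  0.1139] q6 1.46
bar world angle [(168, 0.74), (334, 0.75), (282, 0.76), (26, 0.77), (280, 0.78)] turned from -91: 259
```

Request:
move_arm --series '[-0.45,0.67,0,0,0,8,-0.54,0.6,0,0,0,8,-0.62,0.52,0,0,0,8,-0.68,0.43,0,0,0,8,0,0,0,0,0,0]'

```text
time: 15.7
ee_pos: [0.5201, -0.0703, 0.1139]
eef_rot: [0.962, 0.274, 0.003, -0.0]
force: [3.3, 3.8, 2.4]
width: 0.002
grasp_force: 2.5
```

Request:
move_arm --series '[0.5,0.9,0,0,0,0,0,0,1.5,0,0,0,0,0,3,0,0,0,0,0,3,0,0,-8.5,0,0,0,0,0,-8.5,0,0,0,0,0,-8.5,0,0,0,0,0,-8.5,0,0,0,0,0,-8.5]'

```text
time: 16.5
ee_pos: [0.5232, -0.0626, 0.1869]
eef_rot: [0.995, -0.098, -0.001, 0.0]
force: [0.9, 0.2, 0.3]
width: 0.0
grasp_force: 0.0
```

Request:
move_arm --series '[-1.3,-0.3,0,0,0,-8.5,-1.3,-0.3,0,0,0,-8.5,-1.3,-0.3,0,0,0,-8.5,-1.3,-0.3,0,0,0,-8.5,-1.3,-0.3,0,0,0,-8.5,-1.3,-0.3,0,0,0,-8.5,-1.3,-0.3,0,0,0,-8.5,-1.3,-0.3,0,0,0,-8.5]'

```text
time: 17.3
ee_pos: [0.4186, -0.0867, 0.187]
eef_rot: [0.77, -0.638, -0.0, 0.001]
force: [0.2, 0.2, 0.4]
width: 0.004
grasp_force: 0.0
```

```bash
python3 bar.py
```

```text
t 17.35 F [-3.2 -1.2 -1. ] pos [ 0.417  -0.087   0.1871] q6 0.02
bar world angle [(98, 0.39), (96, 0.41), (100, 0.48), (94, 0.48), (102, 0.7)] turned from -91: 189
```

Turned 549°, 171° to go; third stroke.

Request:
move_arm --series '[0,0,0,0,0,-8.5,0,0,0,0,0,-8.5,0,0,0,0,0,-8.5,0,0,0,0,0,-8.5,0,0,0,0,0,-8.5,0,0,0,0,0,-8.5,0,0,0,0,0,-8.5,0,0,0,0,0,-8.5]'

```text
time: 18.15
ee_pos: [0.4195, -0.0866, 0.187]
eef_rot: [-0.283, 0.959, 0.0, -0.001]
force: [0.1, -0.2, 0.0]
width: -0.004
grasp_force: 0.0
```

Request:
move_arm --series '[0,0,0,0,0,-8.5,0,0,0,0,0,-8.5,0,0,0,0,0,-8.5,0,0,0,0,0,-8.5,0,0,0,0,0,-8.5,0,0,0,0,0,-8.5,0,0,0,0,0,-8.5,0,0,0,0,0,-8.5]'

```text
time: 18.95
ee_pos: [0.4194, -0.0866, 0.187]
eef_rot: [0.301, 0.954, -0.0, -0.001]
force: [-0.4, -0.1, -0.4]
width: 0.002
grasp_force: 0.0
```

Request:
move_arm --series '[0,0,0,0,0,-8.5,0,0,0,0,0,-8.5,0,0,0,0,0,-8.5,0,0,-3.0,0,0,0,0,0,-3.0,0,0,0,0,0,-1.3,0,0,0,0,0,0,0,0,0]'

```text
time: 19.65
ee_pos: [0.4179, -0.0867, 0.1122]
eef_rot: [0.501, 0.865, -0.002, -0.002]
force: [-0.0, -0.0, 0.3]
width: 0.004
grasp_force: 0.0
```

Request:
move_arm --series '[1.8,-0.5,0.0,0,0,0,0,0,0,0,0,0]'

```text
time: 19.85
ee_pos: [0.4391, -0.0918, 0.115]
eef_rot: [0.501, 0.865, -0.0, 0.0]
force: [0.0, 0.1, 0.2]
width: 0.003
grasp_force: 0.0
```

Request:
move_arm --series '[0.35,-0.2,0,0,0,0,0,0,0,0,0,0]'

```text
time: 20.05
ee_pos: [0.4396, -0.0929, 0.1143]
eef_rot: [0.501, 0.865, 0.0, -0.002]
force: [-3.9, 3.7, 2.3]
width: 0.005
grasp_force: 2.9
```

Request:
move_arm --series '[0.2,-0.1,0,0,0,0,-0.35,-0.72,0,0,0,8,-0.25,-0.77,0,0,0,8,-0.14,-0.79,0,0,0,8,-0.03,-0.81,0,0,0,8,0.08,-0.8,0,0,0,8,0.2,-0.78,0,0,0,8,0.3,-0.75,0,0,0,8]'

```text
time: 20.85
ee_pos: [0.4377, -0.1495, 0.1143]
eef_rot: [0.033, 0.999, -0.0, -0.003]
force: [-8.2, -0.9, 4.7]
width: -0.001
grasp_force: 3.8
```

```bash
python3 bar.py
```

```text
t 20.9 F [-8.3 -3.   4. ] pos [ 0.4382 -0.1504  0.1143] q6 -1.64
bar world angle [(154, 0.37), (156, 0.42), (152, 0.43), (158, 0.56), (150, 0.6)] turned from -91: 245
```

Request:
move_arm --series '[0.4,-0.7,0,0,0,8,0.5,-0.64,0,0,0,8,0.58,-0.56,0,0,0,8,0.65,-0.47,0,0,0,8,0.71,-0.38,0,0,0,8,0.76,-0.28,0,0,0,8,0.79,-0.17,0,0,0,8,0.8,-0.06,0,0,0,8]'

```text
time: 21.7
ee_pos: [0.4919, -0.1837, 0.1151]
eef_rot: [-0.502, 0.865, -0.001, -0.002]
force: [-1.8, -7.8, 0.1]
width: 0.001
grasp_force: 3.6
```

```bash
python3 bar.py
```

```text
t 21.75 F [-0.7 -8.   0.7] pos [ 0.4934 -0.1837  0.1151] q6 -0.46
bar world angle [(208, 0.75), (210, 0.77), (212, 0.84), (206, 0.85), (214, 0.92)] turned from -91: 299
```

Request:
move_arm --series '[0.8,0.06,0,0,0,8,0.79,0.17,0,0,0,8,0.76,0.28,0,0,0,8,0.71,0.38,0,0,0,8,0.65,0.47,0,0,0,8,0.58,0.56,0,0,0,8,0,0,0,0,0,0]'

```text
time: 22.45
ee_pos: [0.538, -0.1631, 0.1157]
eef_rot: [0.81, -0.587, 0.002, -0.0]
force: [3.3, -5.3, -1.4]
width: -0.002
grasp_force: 2.5
```

```bash
python3 bar.py; python3 - <<'E'
from h import *
a=viewer.get_image("scene")
save("c4",cv2.resize(a[130:250,120:320],(800,480),interpolation=2))
E
```

```text
t 22.5 F [ 3.7 -3.5 -1.1] pos [ 0.5379 -0.1631  0.1158] q6 0.33
bar world angle [(250, 0.42), (248, 0.43), (252, 0.5), (246, 0.53), (254, 0.7)] turned from -91: 341
```

View pics/c4.png

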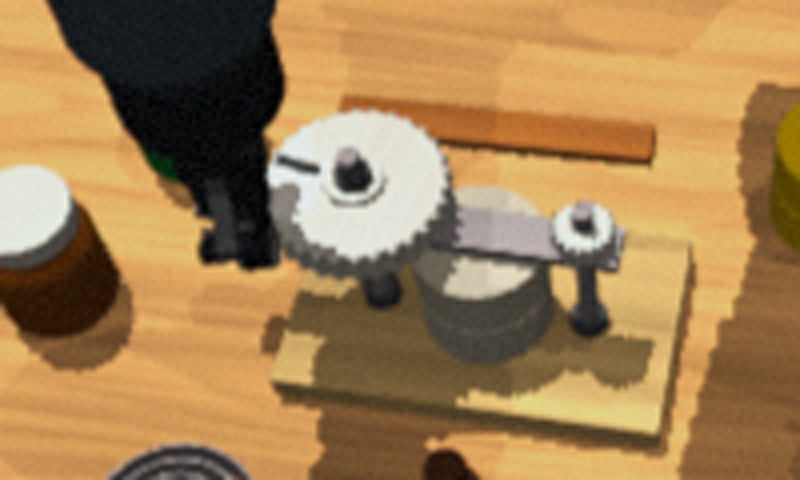

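The bar is nearly back at the strap direction (crop 298,163), the small nut unturned: about 701° = 12.2 rad, within the band. Now retract and go round to the robot side of the strap end.

Request:
move_arm --series '[0.8,-0.7,0,0,0,0,0,0,2.5,0,0,0,0,0,2.7,0,0,0,-3.5,-1.2,0,0,0,0,-3.5,-1.2,0,0,0,0,-3.5,-1.2,0,0,0,0,0,0,0,0,0,0]'

```text
time: 23.25
ee_pos: [0.4357, -0.2062, 0.1671]
eef_rot: [0.808, -0.589, -0.0, -0.0]
force: [1.6, -0.3, 0.9]
width: 0.0
grasp_force: 0.0
```

```bash
python3 bar.py
```

```text
t 23.3 F [ 1.   0.5 -0.5] pos [ 0.4376 -0.2059  0.1672] q6 0.43
bar world angle [(248, 0.41), (250, 0.42), (246, 0.49), (252, 0.53), (244, 0.67)] turned from -91: 339
```

Request:
move_arm --series '[0,0,-3,0,0,0,0,0,-3,0,0,0,0,0,-1.9,0,0,0,0,0,0,0,0,0,1.6,0.1,0,0,0,0,1.6,0.1,0,0,0,0,2.1,0,0,0,0,0,2.1,0,0,0,0,0]'

```text
time: 24.1
ee_pos: [0.5146, -0.2032, 0.0887]
eef_rot: [0.809, -0.588, 0.001, -0.0]
force: [-1.0, 2.0, 0.4]
width: -0.003
grasp_force: 0.5
```

Request:
move_arm --series '[2,0.3,0,0,0,0,2,0.4,0,0,0,0,1.9,0.8,0,0,0,0,1.8,0.8,0,0,0,0,1.7,1.1,0,0,0,0,1.6,1.1,0,0,0,0,1.4,1.4,0,0,0,0,1.4,1.4,0,0,0,0]'

```text
time: 24.9
ee_pos: [0.6523, -0.1298, 0.0885]
eef_rot: [0.809, -0.588, 0.0, 0.0]
force: [-1.5, -1.2, 0.9]
width: 0.003
grasp_force: 0.5
```

Request:
move_arm --series '[1.1,1.7,0,0,0,0,0.8,1.4,0,0,0,0,0,0,0,0,0,0]'

```text
time: 25.2
ee_pos: [0.6713, -0.0969, 0.0875]
eef_rot: [0.809, -0.587, 0.0, -0.0]
force: [0.6, -0.6, -0.6]
width: 0.001
grasp_force: 0.0
```

```bash
python3 - <<'E'
from h import *
a=viewer.get_image("scene")
save("c5",cv2.resize(a[130:280,120:320],(800,600),interpolation=2))
E
python3 bar.py
```

```text
t 25.3 F [ 0.2  0.1 -0.7] pos [ 0.6703 -0.0986  0.0875] q6 0.23
bar world angle [(130, 0.85), (128, 0.88), (126, 0.89), (124, 0.9), (132, 0.91)] turned from -91: 221
```

View pics/c5.png

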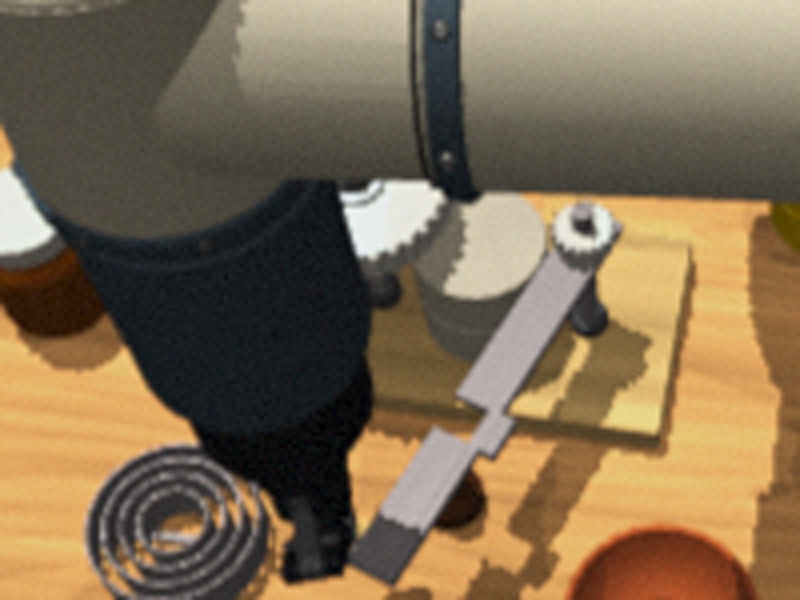

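```bash
python3 - <<'E'
from h import *
m=viewer.camera_model("scene")
for p in [(375,562)]:
    e=onz(m,(120+p[0]/4,130+p[1]/4),.1); d=e-[.494,-.0033,.1]; print(e,np.hypot(d[0],d[1]),np.arctan2(d[0],-d[1]))
E
```

```text
[ 0.68906283 -0.07203337  0.1       ] 0.20681824020344972 1.2320159236853083
```

Request:
move_arm --series '[-0.5,-1.8,0,0,0,0,-0.5,-1.5,0,0,0,0,0,0,3,0,0,0,0,0,3,0,0,0,0,0,3,0,0,0,-2,-4,1,0,0,0,-2,-4,0,0,0,0,0,0,0,0,0,0]'

```text
time: 26.1
ee_pos: [0.6171, -0.218, 0.1888]
eef_rot: [0.807, -0.591, 0.001, 0.0]
force: [1.0, -0.4, -0.6]
width: -0.002
grasp_force: 0.0
```

Request:
move_arm --series '[-3,-4,0,0,0,0,-4,-3,0,0,0,0,-4,-3,0,0,0,0,-4,-3,0,0,0,0,-4,-3,0,0,0,0,0,0,0,0,0,0,0,0,0,0,0,0]'

```text
time: 26.8
ee_pos: [0.4282, -0.3736, 0.1877]
eef_rot: [0.808, -0.59, 0.0, -0.0]
force: [-0.3, 0.6, 0.7]
width: -0.001
grasp_force: 0.0
```

```bash
python3 bar.py; python3 - <<'E'
from h import *
a=viewer.get_image("scene")
save("c6",cv2.resize(a[130:280,120:320],(800,600),interpolation=2))
E
```

```text
t 26.85 F [-0.5  1.3 -0.2] pos [ 0.4292 -0.3729  0.1875] q6 0.75
bar world angle [(250, 0.39), (248, 0.41), (252, 0.48), (246, 0.52), (254, 0.68)] turned from -91: 341
```

View pics/c6.png

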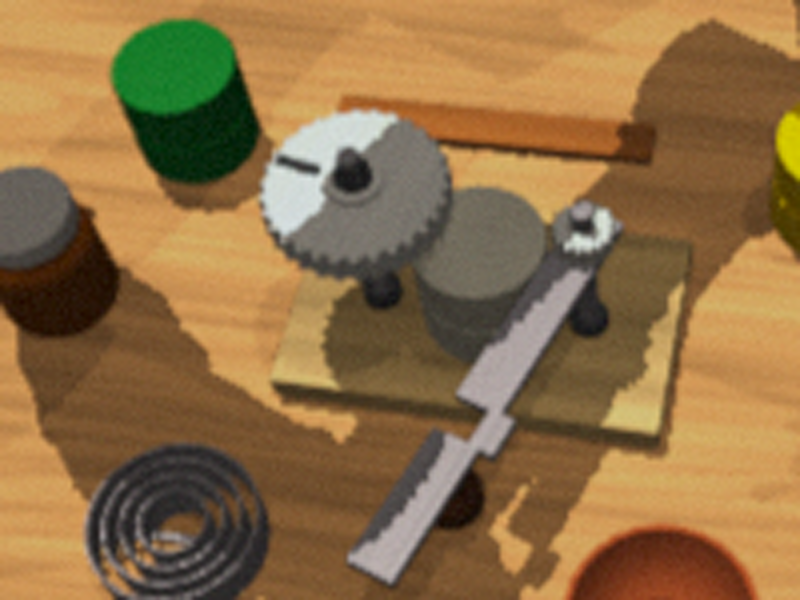

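The strap is at 1.23 rad, with its end at (375,562) in the crop. The wheel is at about 701°, the mould stands at (480,270), the bystanders are in place and the hand is clear. Handing in.

```bash
python3 -c "
from h import *
print(workorder.close_job())"
```

```text
the job is handed in; nothing more can be done
None
```

I backed the hand wheel off about 701° (12.2 rad, target 10.9–14.24), then swung the strap to about 1.23 rad, clear of the mould; the last camera view showed the mould and the other things in place and the hand clear, and I handed the job in at about 27 s (no verdict was returned).

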